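# Hang up the plasterer's float and set the cast on the dome

## Task

The float is still lying on the plaster cast it has just smoothed. Lift the float off and hang it by its handle on the stand's double hook, the handle bar across both prongs and the blade hanging level below them. Then set the cast down gently, the same way up as it lay, balanced level on the middle of the concrete dome so that it can dry from beneath, and leave the jar, the bowl, the spatula, the hammer and the mug where they are.

Things in the scene. Friction and masses are not known exactly. Their poses are not given: they have to be found in the camera images.
- cast: the plaster cast: a plain white rectangular slab 110 x 54 x 24 mm (its x, y, z), about 0.2 kg, lying flat on the bench under the float, its long (x) axis roughly along world y. Origin at the centre of its underside.
- float: wooden hand float, about 0.3 kg, lying blade down on the cast: flat blade 180 x 90 x 12 mm (x, y, z), bridge handle on top along its x axis (see float_grip). Origin at the centre of the blade's underside, 24 mm above the bench at the start.
- float_grip (a point): middle of the float's handle bar, 70 mm above the blade's underside, axes as the float. The bar is 20 x 20 mm, rounded, along x, on two uprights 20 mm thick centred 72 mm either side of the middle. Open space: 124 mm between the uprights, 48 mm between blade and bar. At the start 94 mm above the bench.
- hook_stand: fixed dark steel stand with a double hook: two level prongs that point along the stand's -x axis, roughly to the robot. Base 170 x 130 x 12 mm, post at the rear 30 mm wide and 190 mm tall with a 92 mm wide crossbar, front face at x = +65 mm. Origin on the bench under the middle of the hook. The float hangs with its bar along the stand's y, blade below, prongs between bar and blade.
- hook_seat (a point): point midway between the two prongs at the height of their tops, 185 mm above the bench, straight above hook_stand's origin, same axes. The prongs are 10 mm thick, centred at y = +38 and -38 mm. When hung, the middle of the bar is 10 mm above this height.
- hook_tips (a point): point midway between the two upturned prong tips, at the height of the tops of the tips: 201 mm above the bench, 42 mm from the seat along the stand's -x. The upturn begins 30 mm from the seat.
- mould: fixed grey concrete dome (hump mould), round, 120 mm diameter at the foot, 53 mm tall; the upper part is a sphere of about 70 mm radius whose crown is flat over a circle about 20 mm across. Origin at the centre of its underside.
- mould_top (a point): the middle of the dome's crown, 53 mm above the bench.
- jar: clear glass jar with a steel lid, 64 mm diameter, 85 mm tall, standing in the middle between the hook stand and the mould. A bystander. Origin at the centre of its underside.
- bowl: black plastic mixing bowl, 120 mm across, 50 mm tall, towards the left. A bystander. Origin at the centre of its underside.
- knife: filling spatula about 200 mm long lying flat, towards the right. A bystander. Origin midway along its length, at the height it lies on.
- mallet: hammer with a wooden handle, 260 mm long, lying flat at the right. A bystander. Origin midway along its length, at the height it lies on.
- mug: white mug, 80 mm diameter, 90 mm tall, at the left. A bystander. Origin at the centre of its underside.

How it is judged:
By the outcome, as a careful person would: the job done as asked, in the order asked, and still so for the second after the job is handed in, with the robot touching nothing.
It also fails if it takes over 62 s, if anything falls off the work surface, if the arm or the gripper's body presses on something with over 40 N, if the wrist force passes 120 N, or if a joint passes its speed limit or range.

## Robot

A 6-joint arm with a two-finger parallel gripper is mounted at the origin on the work surface. World frame = base frame: x ahead of the robot, y to its left, z up, the work surface at z = 0. Lengths are in m, angles in rad, forces in N, time in s.
With the tool pointing down it reaches from about 0.35 to 0.725 m from the base axis. Payload 4.3 kg.
Tool frame: the origin (TCP) lies at the very end of the fingers, on their centre line; the grasp point (between the pads) lies 19 mm behind it; z points along the fingers, y is the line along which they close (so a half turn about z gives the same grasp; the last joint's range is limited). The gripper opens to 85 mm and grips with 20 to 120 N. Pads are 22 mm wide; open, the fingers measure 114 mm over their backs; the gripper's body (76 mm by 85 mm) begins 54 mm behind the grasp point. The pads swing forward as they close: fully open they stand 13 mm farther back than shut.
Start: joints at [-1.43, 0.377, 0.081, 1.274, 0, 1.46], TCP at [0.143, -0.557, 0.231] pointing down, gripper open.
Joint ranges: [-2.72, 2.72], [-0.84, 1.66], [-1.02, 1.22], [-1.77, 2.12], [-1.37, 1.28], [-3.14, 3.14]. Speed limits (rad/s): [2.57, 2.57, 3.14, 3.14, 3.14, 3.14].

## Interface

Orientations are given as a unit quaternion [w, x, y, z].
In Python, from rig import ctrl gives the robot as it stands. The module is installed in compiled form; this text tells all that it offers.
- The arm moves only by the tool play_rows, never from a script. Its argument "increments" is a list of rows, each an object of numbers: "gripper": the finger opening in cm, from 0 to 8.54; "dx", "dy", "dz": the shift along the tool's x, y, z in cm; "yaw": the turn about the tool's z in degrees. A call has 1 to 20 rows; each row shifts and turns the commanded pose from where the row before left it, along the tool's axes as they then stand; what a row does not reach is not made up. A row lasts 1/12 s, in which the tool goes at most 41.7 mm and 7.16 degrees, less where a joint would pass 70% of its speed; a pose out of reach is approached as far as the arm can. A call is refused whole if a number of a shift passes 4.17 or a number of a turn 7.16, either way. A call with a gripper value outside its range is refused whole. The fingers move at their own pace and stop on an object; "squeeze" is the grip in N (left out, the last holds). Time passes only in rows, so rows that do not move let the fingers close. It gives the time, the measured TCP pose, the force, the opening and the grip force at its end, in the units of the state.
- ctrl.get_obs(): the state, without advancing time (a new reading comes with each control period).
- ctrl.read_camera(name): name is "side" or "top"; returns a dict with "img" (420x560x3 uint8, blue, green, red), "fx", "fy", "cx", "cy" (pixels), "R" (3x3) and "t" (3): a world point X has camera coordinates R X + t. Camera axes: x right, y down, z forward; pixel columns grow to the right and rows downward; lengths in m; the calibration is good to about 2 mm. A picture is of the moment at which its call begins. There is no depth.
- ctrl.hand_in(): hands the job in; it is judged then, once.
Trained networks look in the newest picture that a camera, given by its name, has taken for a name from the list of things; names that differ only in an ending like _2 or _b are one class to them, and where a whole thing is asked for, a point or a joint stands for the part that bears it (a point fixed in the world has none). Each returns a list of dicts, best first, with "confidence" (0 to 1); they miss things now and then, are a little off and sometimes report something else, mostly with a low value. They report only what shows in the picture. A call takes as long as a camera call.
- ctrl.outline_of(camera, name): "region" (420x560 bool, what is visible of it) and "rect" ([left, top, right, bottom] in pixels, round what is visible of it).
The state is a dict: "time_s": time; "joint_positions": joint angles; "dq": joint speeds; "tau": joint torques, N m; "position": TCP position; "eef_rot": TCP orientation; "force": force on the tool from outside, world axes, zero at the start; "ft_torque": the same for the moment, N m; "width": opening from 0.0 (shut) to 1.0 (fully open); "gripper_force": force on a finger pad.
Only numpy, scipy, OpenCV 4.12 (cv2) and the standard library are available. Lean on these libraries where they do the work, as an engineer would, in place of code of your own. Each camera call takes 0.05 s, during which the arm holds its last target. There are 200 camera calls.

## Working session

There is one attempt and no reset: what is moved stays moved. The work goes in short steps, Python scripts to look and compute and a tool call to move; the robot and the scene stay as the last step left them, time stands still between calls to the robot, and variables do not carry over. Pictures are saved under pics/ and viewed, at most 11 in all, crops included, and the job is handed in when it is done.

Besides the shell and the picture viewer there is one more tool, called as a command line: name --argument value ..., lists and objects as JSON in quotes. play_rows: Moves the arm, as the interface text tells. Its arguments: {"type":"object","properties":{"increments":{"type":"array"},"squeeze":{"type":"number"}},"required":["increments"]}

```bash
mkdir -p pics; ls
cat > h.py <<'E'
import numpy as np, cv2
from rig import ctrl
def cam(n):
    c=ctrl.read_camera(n); c['R']=np.array(c['R']); c['t']=np.array(c['t']); return c
def ray(c,u,v):
    d=c['R'].T@np.array([(u-c['cx'])/c['fx'],(v-c['cy'])/c['fy'],1.]); o=-c['R'].T@c['t']; return o,d
def atz(c,u,v,z):
    o,d=ray(c,u,v); return o+d*(z-o[2])/d[2]
def proj(c,X):
    p=np.atleast_2d(X)@c['R'].T+c['t']; return np.c_[c['fx']*p[:,0]/p[:,2]+c['cx'],c['fy']*p[:,1]/p[:,2]+c['cy']]
E
python3 - <<'E'
from h import *
np.set_printoptions(precision=4,suppress=True)
o=ctrl.get_obs(); print(o)
for n in ['top','side']:
    c=cam(n); cv2.imwrite(f'pics/{n}0.png',c['img']); print(n,c['fx'],c['fy'],c['cx'],c['cy'],c['R'],-c['R'].T@c['t'])
    for k in ['cast','float','hook_stand','mould','jar','bowl','knife','mallet','mug']:
        for r in ctrl.outline_of(n,k)[:2]:
            print(k,round(r['confidence'],2),np.round(r['rect'],1),r['region'].sum())
E
```

```text
pics
{'time_s': 0.0, 'joint_positions': array([-1.4303,  0.3781,  0.0796,  1.2744,  0.    ,  1.4605]), 'dq': array([ 0.0003, -0.0023,  0.0012,  0.0005, -0.0007, -0.0014]), 'tau': array([ -0.0007, -46.3608,  26.9872,   0.0209,  -0.0002,   0.    ]), 'position': array([ 0.1426, -0.5563,  0.2304]), 'eef_rot': array([-0.001 ,  0.9921,  0.1251,  0.    ]), 'force': array([-0.1124, -0.1589, -0.4551]), 'ft_torque': array([-0.0505, -0.0154, -0.0138]), 'gripper_force': 0.0, 'width': 1.0038062045694056}
top 408.33311528396064 408.33311528396064 278.61955156385545 204.47937487523677 [[ 0.0919 -0.9958  0.0045]
 [-0.9716 -0.0907 -0.2187]
 [ 0.2182  0.0157 -0.9758]] [ 0.3049 -0.001   1.1097]
cast 0.66 [179.6 114.5 235.1 197.3] 3534
float 0.73 [231.6 218.7 304.  262. ] 2397
hook_stand 0.61 [178.8 115.2 240.9 197.7] 3445
mould 0.63 [339.8 175.1 383.6 222.5] 1542
jar 0.88 [271.1 148.6 293.5 177. ] 541
bowl 0.98 [135.6 222.6 180.9 262.8] 1639
knife 0.93 [377.  247.2 431.2 319.8] 1185
mallet 0.76 [407.2 184.4 464.  274.3] 1164
mug 0.77 [ 96.5 152.5 144.3 193.2] 1152
side 401.89931411049963 401.89931411049963 272.03365873301 214.56535319437523 [[-0.9071 -0.4208 -0.0125]
 [-0.2961  0.6588 -0.6916]
 [ 0.2993 -0.6236 -0.7222]] [0.124  0.8048 1.0651]
cast 0.46 [264.9 241.6 301.7 259.8] 74
float 0.64 [269.6 218.6 302.3 272. ] 1344
hook_stand 0.92 [171.9 217.7 244.1 300. ] 2477
mould 0.81 [262.3 187.  294.4 208.1] 668
jar 0.77 [225.2 207.5 241.3 235.7] 447
bowl 0.73 [241.8 302.1 282.4 344.8] 1336
knife 0.72 [237.4 301.8 282.1 341.2] 1280
knife 0.57 [316.4 185.2 367.3 205. ] 380
mallet 0.7 [287.3 149.9 341.7 188. ] 407
mallet 0.31 [223.9 209.4 241.8 238.6] 444
mug 0.76 [155.  316.3 197.1 357.2] 1314
```

View pics/top0.png

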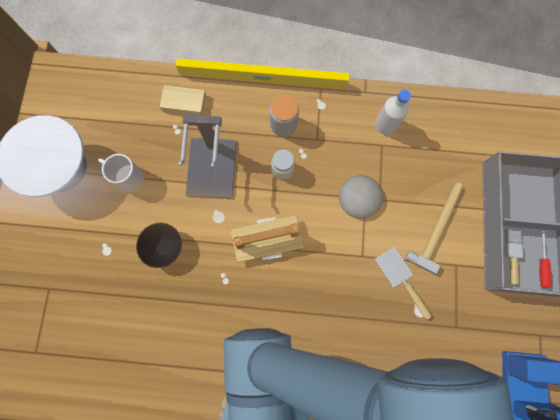

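View pics/side0.png

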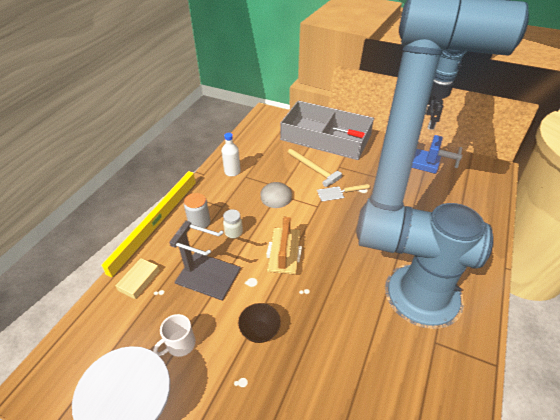

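The top view shows the float at about (267,238), the stand base at (212,168) with prongs at (183,145) and (217,145), the jar at (283,163) and the dome at (361,197). The side view agrees. The networks confused the top stand with the cast, and the top mould box looks good. I'll fit the models to the silhouettes.

```bash
cat > fit.py <<'E'
from h import *
from scipy.optimize import minimize
def box(cx,cy,z0,lx,ly,h):
    return np.array([[cx+a*lx/2,cy+b*ly/2,z0+c*h] for a in(-1,1) for b in(-1,1) for c in(0,1)])
def rings(l):
    t=np.linspace(0,2*np.pi,40); return np.vstack([np.c_[r*np.cos(t),r*np.sin(t),0*t+z] for r,z in l])
MODEL={'float':[box(0,0,0,.18,.09,.012),box(0,0,.06,.164,.02,.02),box(.072,0,.012,.02,.02,.06),box(-.072,0,.012,.02,.02,.06)],
'cast':[box(0,0,0,.11,.054,.024)],
'mould':[rings([(np.sqrt(max(.07**2-(z-.053+.0693)**2,0)),z) for z in np.linspace(.016,.053,10)]+[(.06,0)])],
'jar':[rings([(.032,0),(.032,.085)])],
'hook_stand':[box(0.0,0,0,.13,.17,.012)],}
def rend(c,parts,p,z0,S=4):
    m=np.zeros((420*S,560*S),np.uint8); co,si=np.cos(p[2]),np.sin(p[2])
    for P in parts:
        X=np.c_[p[0]+co*P[:,0]-si*P[:,1],p[1]+si*P[:,0]+co*P[:,1],P[:,2]+z0]
        q=(proj(c,X)+.5)*S
        cv2.fillConvexPoly(m,cv2.convexHull(np.round(q).astype(np.int32)),255)
    return cv2.resize(m,(560,420),interpolation=cv2.INTER_AREA)/255.
def fit(name,obs,p0,z0=0,sym=False):
    def cost(p):
        s=0
        p=np.r_[p,0] if sym else p
        for c,m in obs:
            r=rend(c,MODEL[name],p,z0); s+=1-np.minimum(r,m).sum()/np.maximum(r,m).sum()
        return s/len(obs)
    n=len(p0); d=np.array([.012,.012,.15])[:n]
    b=minimize(cost,p0,method='Nelder-Mead',options=dict(initial_simplex=np.vstack([p0]+[np.array(p0)+d*e for e in np.eye(n)]),xatol=1e-4,fatol=1e-5))
    return b.x,b.fun
E
python3 - <<'E'
from fit import *
np.set_printoptions(precision=4,suppress=True)
T,S=cam('top'),cam('side')
def mk(c,n,k,i=0):
    return (c,ctrl.outline_of(n,k)[i]['region'].astype(float))
p=atz(T,267,240,.06)[:2]
ft=[mk(T,'top','float'),mk(S,'side','float')]
for o in ([ft[0]],[ft[1]],ft): print('float',*fit('float',o,[p[0],p[1],1.6],.024))
for k,uv,z in [('mould',(361,197),.025),('jar',(283,163),.04)]:
    p=atz(T,*uv,z)[:2]; ob=[mk(T,'top',k),mk(S,'side',k)]
    for o in ([ob[0]],[ob[1]],ob): print(k,*fit(k,o,list(p),0,True))
for i,(n,c) in enumerate([('top',T),('side',S)]):
    c['m']=ctrl.outline_of(n,'hook_stand')[0]['region']
    im=cv2.resize(c['img'],None,fx=5,fy=5,interpolation=cv2.INTER_CUBIC)
    cs,_=cv2.findContours(cv2.resize(c['m'].astype(np.uint8),None,fx=5,fy=5,interpolation=0),cv2.RETR_LIST,2)
    cv2.drawContours(im,cs,-1,(0,255,0),1)
    l,t=[(165,100),(160,200)][i]; cv2.imwrite(f'pics/st{i}.png',im[t*5:(t+110)*5,l*5:(l+100)*5])
a=cv2.imread('pics/st0.png');b=cv2.imread('pics/st1.png');cv2.imwrite('pics/st.png',cv2.resize(np.hstack([a,b]),(800,440)))
E
```

```text
float [0.4521 0.0392 1.8823] 0.04289518768623635
float [0.4495 0.0373 1.8871] 0.04361343221967562
float [0.4505 0.038  1.8833] 0.05452549575821464
mould [ 0.5942 -0.2034] 0.08017041923431134
mould [ 0.5942 -0.2117] 0.09395096753318033
mould [ 0.5923 -0.2075] 0.0981766080482791
jar [0.6542 0.0163] 0.19322336536008844
jar [0.6539 0.0162] 0.12795042307953586
jar [0.6545 0.0156] 0.1622409720400128
```

View pics/st.png

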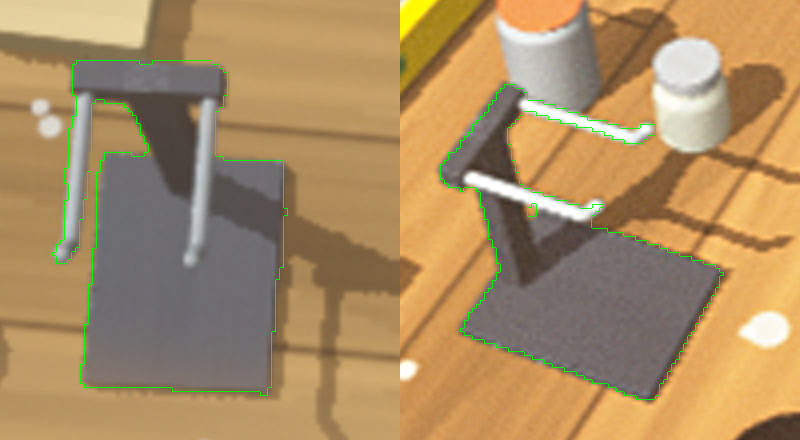

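The crops show both prongs clearly, with tips at about (180.5,164) and (212.5,165) in top and (209.5,252.5) and (222,232) in side. I'll fit the stand from these points plus the roots and base corners.

Run:
```python
from fit import *
from scipy.optimize import least_squares
np.set_printoptions(precision=4,suppress=True)
T,S=cam('top'),cam('side')
#(u,v, x,y,z, base?)
top=[(180.5,163.75,-.042,.038,.198,0),(212.5,165,-.042,-.038,.198,0),(185.75,124.25,.065,.038,.18,0),(216.75,125,.065,-.038,.18,0),
(191,138.25,.085,.065,.012,1),(236,140,.085,-.065,.012,1),(233,197,-.085,-.065,.006,1),(185.75,195.5,-.085,.065,.006,1)]
side=[(209.5,252.5,-.042,.038,.199,0),(221.75,232,-.042,-.038,.199,0),(176.75,244.5,.065,.038,.18,0),(190.75,225.75,.065,-.038,.18,0),
(240.5,267.5,-.085,-.065,.012,1),(223.75,300,-.085,.065,.003,1),(175.25,282.5,.085,.065,.003,1)]
def res(p,use):
    out=[];c_,s_=np.cos(p[2]),np.sin(p[2])
    for c,l in use:
        l=np.array(l);x=l[:,2]+l[:,5]*p[3];X=np.c_[p[0]+c_*x-s_*l[:,3],p[1]+s_*x+c_*l[:,3],l[:,4]]
        out.append(proj(c,X)-l[:,:2])
    return np.vstack(out).ravel()
for u in ([(T,top)],[(S,side)],[(T,top),(S,side)]):
    r=least_squares(res,[.65,.2,0,0],args=(u,)); print(r.x); 
print(r.fun.reshape(-1,2).round(1))
p=r.x;
```

```text
[0.6287 0.2155 0.0564 0.0117]
[0.6254 0.2175 0.0427 0.0094]
[0.6276 0.2159 0.0528 0.011 ]
[[-0.3  0.3]
 [ 0.2  0.4]
 [ 0.2  0.3]
 [ 0.3  0.8]
 [-0.8 -0.1]
 [-0.3 -0. ]
 [-0.9  1.3]
 [-0.4  1. ]
 [-0.3 -2.2]
 [-0.1 -1. ]
 [ 0.1 -0.7]
 [-0.6 -0.3]
 [-0.3 -1.4]
 [-1.4  0.2]
 [-1.1  0.6]]
```

play_rows --increments '[{"yaw": -6.68,"gripper": 6},{"yaw": -6.68},{"yaw": -6.68},{"yaw": -6.68},{"yaw": -6.68},{"yaw": -6.68},{"yaw": -6.68},{"yaw": -6.68},{"yaw": -6.68},{"yaw": -6.68},{"yaw": -6.68},{"yaw": -6.68},{"yaw": -6.68},{"yaw": -6.68},{},{}]'

```text
invalid input
```

play_rows --increments '[{"dx": 2.77,"dy": 2.8},{"dx": 2.77,"dy": 2.8},{"dx": 2.77,"dy": 2.8},{"dx": 2.77,"dy": 2.8},{"dx": 2.77,"dy": 2.8},{"dx": 2.77,"dy": 2.8},{"dx": 2.77,"dy": 2.8},{"dx": 2.77,"dy": 2.8},{"dx": 2.77,"dy": 2.8},{"dx": 2.77,"dy": 2.8},{"dx": 2.77,"dy": 2.8},{"dx": 2.77,"dy": 2.8},{"dx": 2.77,"dy": 2.8},{"dx": 2.77,"dy": 2.8},{"dx": 2.77,"dy": 2.8},{"dx": 2.77,"dy": 2.8},{"dx": 2.77,"dy": 2.8},{},{},{}]'

```text
invalid input
```

```bash
cat >> h.py <<'E'
from scipy.spatial.transform import Rotation as Ro
def pose():
    o=ctrl.get_obs(); q=np.array(o['eef_rot']); R=Ro.from_quat(q[[1,2,3,0]]).as_matrix(); return o,np.array(o['position']),R
def go(x,y,z,yaw):
    "shift in tool cm (before turning), turn deg"
    o,p,R=pose(); d=R.T@(np.array([x,y,z])-p)*100
    y0=np.arctan2(R[1,0],R[0,0]); w=-np.degrees((yaw-y0+np.pi)%(2*np.pi)-np.pi)
    print('t',round(o['time_s'],2),'p',p.round(4),'yaw',round(y0,3),'tilt',np.degrees(np.arccos(-R[2,2])).round(2),'w',round(o['width'],3),'F',np.round(o['force'],1),'grip',round(float(o['gripper_force']),1))
    print('shift',d.round(2),'turn',round(w,2))
E
python3 -c "
from h import *
go(.4505,.038,.094-.019,1.883); print(pose()[0]['joint_positions'])"
```

```text
t 1.6 p [ 0.1427 -0.557   0.2313] yaw 0.251 tilt 0.0 w 0.994 F [ 0.7 -0.3 -0.4] grip 0.0
shift [ 44.58 -50.    15.63] turn -93.52
[-1.43029274e+00  3.77320608e-01  8.09868894e-02  1.27440950e+00
  1.60769736e-05  1.46048509e+00]
```

play_rows --increments '[{"gripper": 6,"dx": 0,"dy": 0,"dz": 0,"yaw": -6.68},{"gripper": 6,"dx": 0,"dy": 0,"dz": 0,"yaw": -6.68}]'

```text
time_s: 1.77
position: [0.1427, -0.5571, 0.2313]
eef_rot: [0.0, 0.97, 0.242, -0.0]
force: [-0.1, -0.2, -0.6]
width: 0.745
gripper_force: 0.0
```

play_rows --increments '[{"gripper": 6,"dx": 0,"dy": 0,"dz": 0,"yaw": -6.68},{"gripper": 6,"dx": 0,"dy": 0,"dz": 0,"yaw": -6.68},{"gripper": 6,"dx": 0,"dy": 0,"dz": 0,"yaw": -6.68},{"gripper": 6,"dx": 0,"dy": 0,"dz": 0,"yaw": -6.68},{"gripper": 6,"dx": 0,"dy": 0,"dz": 0,"yaw": -6.68},{"gripper": 6,"dx": 0,"dy": 0,"dz": 0,"yaw": -6.68},{"gripper": 6,"dx": 0,"dy": 0,"dz": 0,"yaw": -6.68},{"gripper": 6,"dx": 0,"dy": 0,"dz": 0,"yaw": -6.68},{"gripper": 6,"dx": 0,"dy": 0,"dz": 0,"yaw": -6.68},{"gripper": 6,"dx": 0,"dy": 0,"dz": 0,"yaw": -6.68},{"gripper": 6,"dx": 0,"dy": 0,"dz": 0,"yaw": -6.68},{"gripper": 6,"dx": 0,"dy": 0,"dz": 0,"yaw": -6.68}]'

```text
time_s: 2.77
position: [0.1427, -0.557, 0.2313]
eef_rot: [0.0, 0.586, 0.81, -0.0]
force: [0.1, -0.4, -0.2]
width: 0.709
gripper_force: 0.0
```

play_rows --increments '[{"gripper": 6,"dx": 2.77,"dy": 2.8,"dz": 0,"yaw": 0},{"gripper": 6,"dx": 2.77,"dy": 2.8,"dz": 0,"yaw": 0},{"gripper": 6,"dx": 2.77,"dy": 2.8,"dz": 0,"yaw": 0},{"gripper": 6,"dx": 2.77,"dy": 2.8,"dz": 0,"yaw": 0},{"gripper": 6,"dx": 2.77,"dy": 2.8,"dz": 0,"yaw": 0},{"gripper": 6,"dx": 2.77,"dy": 2.8,"dz": 0,"yaw": 0},{"gripper": 6,"dx": 2.77,"dy": 2.8,"dz": 0,"yaw": 0},{"gripper": 6,"dx": 2.77,"dy": 2.8,"dz": 0,"yaw": 0},{"gripper": 6,"dx": 2.77,"dy": 2.8,"dz": 0,"yaw": 0},{"gripper": 6,"dx": 2.77,"dy": 2.8,"dz": 0,"yaw": 0},{"gripper": 6,"dx": 2.77,"dy": 2.8,"dz": 0,"yaw": 0},{"gripper": 6,"dx": 2.77,"dy": 2.8,"dz": 0,"yaw": 0},{"gripper": 6,"dx": 2.77,"dy": 2.8,"dz": 0,"yaw": 0},{"gripper": 6,"dx": 2.77,"dy": 2.8,"dz": 0,"yaw": 0},{"gripper": 6,"dx": 2.77,"dy": 2.8,"dz": 0,"yaw": 0},{"gripper": 6,"dx": 2.77,"dy": 2.8,"dz": 0,"yaw": 0},{"gripper": 6,"dx": 2.77,"dy": 2.8,"dz": 0,"yaw": 0},{"gripper": 6,"dx": 0,"dy": 0,"dz": 0,"yaw": 0},{"gripper": 6,"dx": 0,"dy": 0,"dz": 0,"yaw": 0}]'

```text
time_s: 4.35
position: [0.4515, 0.0389, 0.2312]
eef_rot: [0.0, 0.587, 0.81, -0.0]
force: [0.3, -1.1, -0.6]
width: 0.705
gripper_force: 0.0
```

```bash
python3 -c "
from h import *
go(.4505,.038,.094-.019,1.883); print(pose()[0]['joint_positions'])"
```

```text
t 4.35 p [0.4515 0.0389 0.2312] yaw 1.887 tilt 0.02 w 0.705 F [ 0.3 -1.1 -0.6] grip 0.0
shift [-0.05 -0.13 15.62] turn 0.26
[-5.38515227e-02  1.31475417e-01 -2.44736703e-01  1.19450925e+00
 -3.83301461e-04  1.20027859e+00]
```

play_rows --increments '[{"gripper": 6,"dx": -0.05,"dy": -0.13,"dz": 2.5,"yaw": 0.3},{"gripper": 6,"dx": 0,"dy": 0,"dz": 3,"yaw": 0},{"gripper": 6,"dx": 0,"dy": 0,"dz": 3,"yaw": 0},{"gripper": 6,"dx": 0,"dy": 0,"dz": 3,"yaw": 0},{"gripper": 6,"dx": 0,"dy": 0,"dz": 2,"yaw": 0},{"gripper": 6,"dx": 0,"dy": 0,"dz": 1,"yaw": 0},{"gripper": 6,"dx": 0,"dy": 0,"dz": 0.6,"yaw": 0},{"gripper": 6,"dx": 0,"dy": 0,"dz": 0.5,"yaw": 0},{"gripper": 6,"dx": 0,"dy": 0,"dz": 0,"yaw": 0},{"gripper": 6,"dx": 0,"dy": 0,"dz": 0,"yaw": 0},{"gripper": 3.5,"dx": 0,"dy": 0,"dz": 0,"yaw": 0},{"gripper": 3,"dx": 0,"dy": 0,"dz": 0,"yaw": 0},{"gripper": 2.6,"dx": 0,"dy": 0,"dz": 0,"yaw": 0},{"gripper": 2.3,"dx": 0,"dy": 0,"dz": 0,"yaw": 0},{"gripper": 1.5,"dx": 0,"dy": 0,"dz": 0,"yaw": 0},{"gripper": 1.5,"dx": 0,"dy": 0,"dz": 0,"yaw": 0},{"gripper": 1.5,"dx": 0,"dy": 0,"dz": 0,"yaw": 0}]' --squeeze 60

```text
time_s: 5.77
position: [0.4506, 0.0365, 0.0758]
eef_rot: [0.001, 0.591, 0.807, 0.0]
force: [0.2, 0.7, 3.9]
width: 0.224
gripper_force: 59.8
```

```bash
python3 -c "
from h import *
go(.4505,.038,.2,1.883)"
```

```text
t 5.77 p [0.4506 0.0365 0.0758] yaw 1.878 tilt 0.07 w 0.224 F [0.2 0.7 3.9] grip 59.8
shift [  0.14   0.05 -12.42] turn -0.29
```

play_rows --increments '[{"gripper": 1.5,"dx": 0,"dy": 0,"dz": -0.3,"yaw": 0},{"gripper": 1.5,"dx": 0,"dy": 0,"dz": -0.5,"yaw": 0},{"gripper": 1.5,"dx": 0,"dy": 0,"dz": -0.9,"yaw": 0},{"gripper": 1.5,"dx": 0,"dy": 0,"dz": -1.5,"yaw": 0},{"gripper": 1.5,"dx": 0,"dy": 0,"dz": -2,"yaw": 0},{"gripper": 1.5,"dx": 0,"dy": 0,"dz": -2,"yaw": 0},{"gripper": 1.5,"dx": 0,"dy": 0,"dz": -2,"yaw": 0},{"gripper": 1.5,"dx": 0,"dy": 0,"dz": -1.5,"yaw": 0},{"gripper": 1.5,"dx": 0,"dy": 0,"dz": -1.2,"yaw": 0},{"gripper": 1.5,"dx": 0,"dy": 0,"dz": -0.9,"yaw": 0},{"gripper": 1.5,"dx": 0,"dy": 0,"dz": 0,"yaw": 0},{"gripper": 1.5,"dx": 0,"dy": 0,"dz": 0,"yaw": 0}]'

```text
time_s: 6.77
position: [0.45, 0.0364, 0.2034]
eef_rot: [0.0, 0.591, 0.807, 0.0]
force: [-0.2, 1.1, -3.6]
width: 0.221
gripper_force: 59.0
```

```bash
python3 -c "
from h import *
S=cam('side');T=cam('top')
a=cv2.resize(S['img'][180:320,200:360],None,fx=2.5,fy=2.5);b=cv2.resize(T['img'][120:260,180:340],None,fx=2.5,fy=2.5)
cv2.imwrite('pics/lift.png',np.hstack([a,b]))
go(.518,.210,.203,1.624)"
```

```text
t 6.87 p [0.4492 0.0365 0.2024] yaw 1.878 tilt 0.1 w 0.219 F [ 0.1 -0.1 -3.8] grip 59.0
shift [14.46 11.8  -0.07] turn 14.54
```

View pics/lift.png

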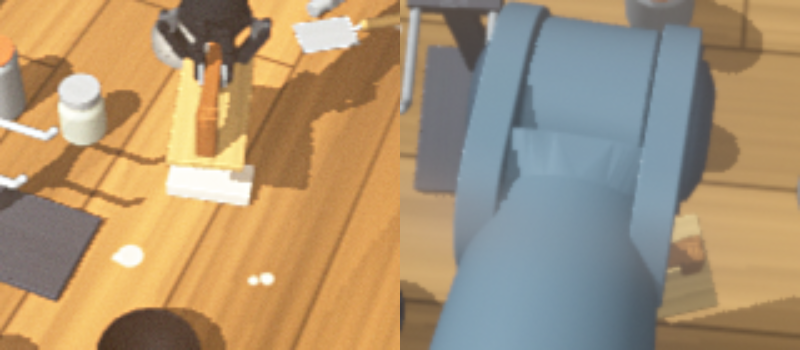

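The float is in the gripper at about (210,100) in the left crop, hanging level. The cast stays on the bench.

play_rows --increments '[{"gripper": 1.5,"dx": 0.9,"dy": 0.74,"dz": 0,"yaw": 0},{"gripper": 1.5,"dx": 1.8,"dy": 1.48,"dz": 0,"yaw": 0},{"gripper": 1.5,"dx": 2.2,"dy": 1.8,"dz": 0,"yaw": 0},{"gripper": 1.5,"dx": 2.2,"dy": 1.8,"dz": 0,"yaw": 0},{"gripper": 1.5,"dx": 2.2,"dy": 1.8,"dz": 0,"yaw": 0},{"gripper": 1.5,"dx": 2.2,"dy": 1.8,"dz": 0,"yaw": 0},{"gripper": 1.5,"dx": 1.8,"dy": 1.48,"dz": 0,"yaw": 0},{"gripper": 1.5,"dx": 1.15,"dy": 0.9,"dz": -0.1,"yaw": 0},{"gripper": 1.5,"dx": 0,"dy": 0,"dz": 0,"yaw": 3},{"gripper": 1.5,"dx": 0,"dy": 0,"dz": 0,"yaw": 4.5},{"gripper": 1.5,"dx": 0,"dy": 0,"dz": 0,"yaw": 4.5},{"gripper": 1.5,"dx": 0,"dy": 0,"dz": 0,"yaw": 2.5},{"gripper": 1.5,"dx": 0,"dy": 0,"dz": 0,"yaw": 0},{"gripper": 1.5,"dx": 0,"dy": 0,"dz": 0,"yaw": 0}]'

```text
time_s: 8.03
position: [0.5182, 0.2103, 0.2033]
eef_rot: [-0.001, 0.687, 0.726, -0.001]
force: [0.6, -0.2, -3.5]
width: 0.222
gripper_force: 59.3
```

Run:
```python
from fit import *
np.set_printoptions(precision=4,suppress=True)
S=cam('side');T=cam('top')
def ol(c,p,parts,z0,col,im,k,off):
    co,si=np.cos(p[2]),np.sin(p[2])
    for P in parts:
        X=np.c_[p[0]+co*P[:,0]-si*P[:,1],p[1]+si*P[:,0]+co*P[:,1],P[:,2]+z0]
        q=(proj(c,X)+.5-off)*k
        cv2.polylines(im,[cv2.convexHull(np.round(q).astype(np.int32))],True,col,1)
pr=[box(.0125,y,.175,.105,.01,.01) for y in(.038,-.038)]+[box(-.042,y,.185,.006,.01,.016) for y in(.038,-.038)]
o,p,R=pose(); yaw=np.arctan2(R[1,0],R[0,0])
ims=[]
for c,off in ((S,(130,180)),(T,(150,100))):
    im=cv2.resize(c['img'][off[1]:off[1]+130,off[0]:off[0]+130],None,fx=3,fy=3)
    ol(c,[.6276,.2159,.0528],pr,0,(255,0,255),im,3,np.array(off)); ol(c,[p[0],p[1],yaw],MODEL['float'],p[2]+.019-.07,(0,255,0),im,3,np.array(off)); ims.append(im)
cv2.imwrite('pics/app.png',np.hstack(ims))
go(.6276,.2159,.203,1.624)
ms=[(c,ctrl.outline_of(n,'float')) for c,n in((S,'side'),(T,'top'))]
for c,m in ms: print([(round(r['confidence'],2),r['rect']) for r in m[:2]])
```

```text
t 8.13 p [0.5185 0.2101 0.2037] yaw 1.626 tilt 0.06 w 0.223 F [-0.5  0.4 -4.2] grip 59.3
shift [-0.02 10.93  0.06] turn 0.11
[(0.92, [211.4, 231.8, 263.0, 287.7])]
[(0.74, [166.2, 180.8, 235.6, 214.5])]
```

View pics/app.png

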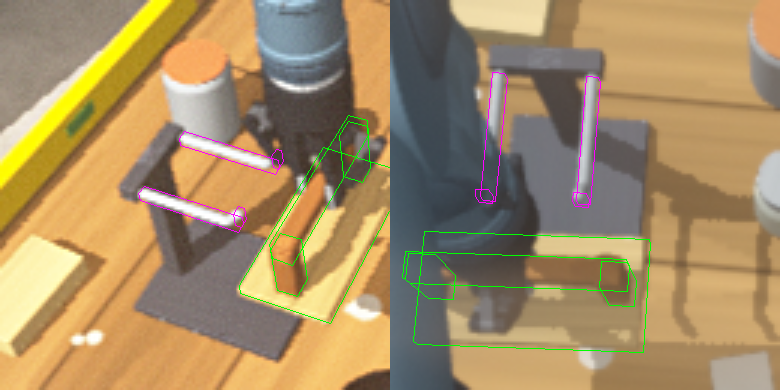

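The overlay agrees with both pictures: the magenta prongs lie on the real ones, and the green float model matches the held float. I'll move in along the prongs.

play_rows --increments '[{"gripper": 1.5,"dx": 0,"dy": 0.7,"dz": 0.05,"yaw": 0},{"gripper": 1.5,"dx": 0,"dy": 1.3,"dz": 0,"yaw": 0},{"gripper": 1.5,"dx": 0,"dy": 1.4,"dz": 0,"yaw": 0},{"gripper": 1.5,"dx": 0,"dy": 1.4,"dz": 0,"yaw": 0},{"gripper": 1.5,"dx": 0,"dy": 1.4,"dz": 0,"yaw": 0},{"gripper": 1.5,"dx": 0,"dy": 1.4,"dz": 0,"yaw": 0},{"gripper": 1.5,"dx": 0,"dy": 1.4,"dz": 0,"yaw": 0},{"gripper": 1.5,"dx": 0,"dy": 1.2,"dz": 0,"yaw": 0},{"gripper": 1.5,"dx": 0,"dy": 0.7,"dz": 0,"yaw": 0},{"gripper": 1.5,"dx": 0,"dy": 0,"dz": 0,"yaw": 0},{"gripper": 1.5,"dx": 0,"dy": 0,"dz": 0,"yaw": 0}]'

```text
time_s: 9.15
position: [0.628, 0.2156, 0.2033]
eef_rot: [-0.0, 0.688, 0.726, -0.0]
force: [-1.4, -0.6, -4.8]
width: 0.224
gripper_force: 59.4
```

play_rows --increments '[{"gripper": 1.5,"dx": 0,"dy": 0,"dz": 0.4,"yaw": 0},{"gripper": 1.5,"dx": 0,"dy": 0,"dz": 0.5,"yaw": 0},{"gripper": 1.5,"dx": 0,"dy": 0,"dz": 0.5,"yaw": 0},{"gripper": 1.5,"dx": 0,"dy": 0,"dz": 0.4,"yaw": 0},{"gripper": 1.5,"dx": 0,"dy": 0,"dz": 0.3,"yaw": 0},{"gripper": 1.5,"dx": 0,"dy": 0,"dz": 0,"yaw": 0},{"gripper": 1.5,"dx": 0,"dy": 0,"dz": 0,"yaw": 0}]'

```text
time_s: 9.73
position: [0.6273, 0.2156, 0.1825]
eef_rot: [-0.0, 0.688, 0.726, -0.0]
force: [0.6, 0.7, -3.1]
width: 0.227
gripper_force: 59.4
```

play_rows --increments '[{"gripper": 1.5,"dx": 0,"dy": 0,"dz": 0.2,"yaw": 0},{"gripper": 1.5,"dx": 0,"dy": 0,"dz": 0.2,"yaw": 0},{"gripper": 1.5,"dx": 0,"dy": 0,"dz": 0.1,"yaw": 0},{"gripper": 1.5,"dx": 0,"dy": 0,"dz": 0,"yaw": 0},{"gripper": 1.5,"dx": 0,"dy": 0,"dz": 0,"yaw": 0}]'

```text
time_s: 10.15
position: [0.6276, 0.2157, 0.1777]
eef_rot: [0.0, 0.688, 0.726, -0.0]
force: [-0.2, 0.8, -4.2]
width: 0.226
gripper_force: 59.4
```

play_rows --increments '[{"gripper": 1.5,"dx": 0,"dy": 0,"dz": 0.1,"yaw": 0},{"gripper": 1.5,"dx": 0,"dy": 0,"dz": 0.05,"yaw": 0},{"gripper": 1.5,"dx": 0,"dy": 0,"dz": 0,"yaw": 0},{"gripper": 1.5,"dx": 0,"dy": 0,"dz": 0,"yaw": 0}]'

```text
time_s: 10.48
position: [0.6278, 0.2158, 0.1768]
eef_rot: [0.0, 0.688, 0.726, 0.0]
force: [-0.1, -1.0, -1.6]
width: 0.222
gripper_force: 59.9
```

Contact is beginning. I'll settle a touch lower, then open slowly.

play_rows --increments '[{"gripper": 1.5,"dx": 0,"dy": 0,"dz": 0.05,"yaw": 0},{"gripper": 1.5,"dx": 0,"dy": 0,"dz": 0,"yaw": 0},{"gripper": 2.1,"dx": 0,"dy": 0,"dz": 0,"yaw": 0},{"gripper": 2.3,"dx": 0,"dy": 0,"dz": 0,"yaw": 0},{"gripper": 2.5,"dx": 0,"dy": 0,"dz": 0,"yaw": 0},{"gripper": 2.8,"dx": 0,"dy": 0,"dz": 0,"yaw": 0},{"gripper": 3.2,"dx": 0,"dy": 0,"dz": 0,"yaw": 0},{"gripper": 3.8,"dx": 0,"dy": 0,"dz": 0,"yaw": 0},{"gripper": 4.2,"dx": 0,"dy": 0,"dz": 0,"yaw": 0},{"gripper": 4.5,"dx": 0,"dy": 0,"dz": 0,"yaw": 0},{"gripper": 4.5,"dx": 0,"dy": 0,"dz": 0,"yaw": 0}]'

```text
time_s: 11.4
position: [0.6276, 0.2157, 0.1757]
eef_rot: [0.0, 0.688, 0.726, -0.0]
force: [-0.6, -0.7, -0.2]
width: 0.523
gripper_force: 0.0
```

play_rows --increments '[{"gripper": 4.5,"dx": 0,"dy": 0,"dz": -0.4,"yaw": 0},{"gripper": 4.5,"dx": 0,"dy": 0,"dz": -0.8,"yaw": 0},{"gripper": 4.5,"dx": 0,"dy": 0,"dz": -1.2,"yaw": 0},{"gripper": 4.5,"dx": 0,"dy": 0,"dz": -2,"yaw": 0},{"gripper": 4.5,"dx": 0,"dy": 0,"dz": -2,"yaw": 0},{"gripper": 4.5,"dx": 0,"dy": 0,"dz": -2,"yaw": 0},{"gripper": 6.5,"dx": 0,"dy": -3.5,"dz": 0,"yaw": 0},{"gripper": 6.5,"dx": 0,"dy": -3.5,"dz": 0,"yaw": 0},{"gripper": 6.5,"dx": 0,"dy": -3.5,"dz": 0,"yaw": 0},{"gripper": 6.5,"dx": -4,"dy": 0,"dz": 0,"yaw": 0},{"gripper": 6.5,"dx": -4,"dy": 0,"dz": 0,"yaw": 0},{"gripper": 6.5,"dx": -4,"dy": 0,"dz": 0,"yaw": 0},{"gripper": 6.5,"dx": -4,"dy": 0,"dz": 0,"yaw": 0},{"gripper": 6.5,"dx": -4,"dy": 0,"dz": 0,"yaw": 0},{"gripper": 6.5,"dx": -4,"dy": 0,"dz": 0,"yaw": 0},{"gripper": 6.5,"dx": -4,"dy": 0,"dz": 0,"yaw": 0},{"gripper": 6.5,"dx": -4,"dy": 0,"dz": 0,"yaw": 0},{"gripper": 6.5,"dx": 0,"dy": 0,"dz": 0,"yaw": 0},{"gripper": 6.5,"dx": 0,"dy": 0,"dz": 0,"yaw": 0}]'

```text
time_s: 12.98
position: [0.5402, -0.1116, 0.2605]
eef_rot: [0.0, 0.689, 0.724, 0.0]
force: [-0.1, 0.2, 0.3]
width: 0.762
gripper_force: 0.0
```

Run:
```python
from fit import *
np.set_printoptions(precision=4,suppress=True)
S=cam('side');T=cam('top')
cv2.imwrite('pics/hung.png',np.hstack([cv2.resize(c['img'][160:300,150:310],None,fx=2.5,fy=2.5) if c is S else cv2.resize(c['img'][120:260,160:320],None,fx=2.5,fy=2.5) for c in (S,T)]))
ob=[]
for c,n in((T,'top'),(S,'side')):
    for r in ctrl.outline_of(n,'cast')[:2]: print(n,round(r['confidence'],2),r['rect'],r['region'].sum())
    r=ctrl.outline_of(n,'cast')
    if r: ob.append((c,r[0]['region'].astype(float)))
    if r: print(fit('cast',ob[-1:],[.45,.038,1.75]))
if len(ob)>1: print(fit('cast',ob,[.45,.038,1.75]))
go(.45,.038,.2,1.75)
```

```text
top 0.74 [257.4, 217.5, 277.6, 257.2] 713
top 0.33 [101.9, 152.1, 144.3, 192.5] 1172
(array([0.4561, 0.0359, 3.3711]), np.float64(0.16307121210725573))
side 0.88 [263.6, 240.1, 302.1, 262.8] 562
(array([0.451 , 0.0336, 0.2238]), np.float64(0.06278765275353104))
(array([0.4525, 0.0346, 0.1969]), np.float64(0.13389230605906405))
t 13.28 p [ 0.5401 -0.108   0.2601] yaw 1.627 tilt 0.01 w 0.763 F [-0.2 -0.1  0.2] grip 0.0
shift [15.08 -8.17  6.01] turn -7.04
```

View pics/hung.png

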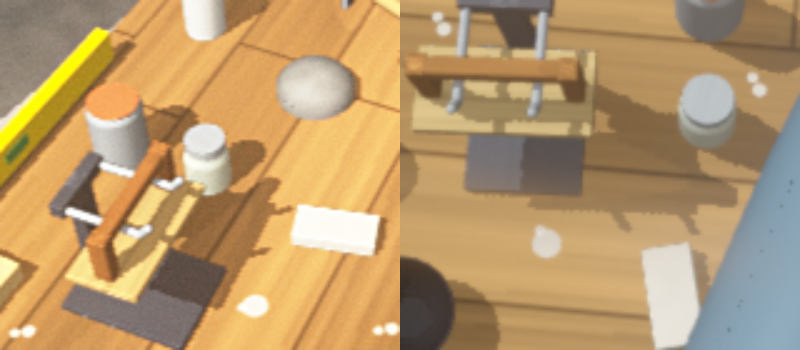

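The float hangs properly: the bar lies across both prongs and the blade is level. In the picture the cast's long axis runs along world x (yaw about 0.2), not y as the text says, so I'll trust the picture. I'll refine the mould and the cast next.

Run:
```python
from fit import *
np.set_printoptions(precision=4,suppress=True)
T,S=cam('top'),cam('side'); T0,S0=T['img'].copy(),S['img'].copy()
T['img']=cv2.imread('pics/top0.png');S['img']=cv2.imread('pics/side0.png')
z=[(np.sqrt(.07**2-(z+.0163)**2),z) for z in np.linspace(.0198,.053,10)]
MODEL['mould']=[rings(z+[(.06,0)])]
vis=[];obs=[]
for c,p in((T,(361,197)),(S,(278,197))):
    hsv=cv2.cvtColor(c['img'],cv2.COLOR_BGR2HSV); x,y=p
    # grabcut
    m=np.full((420,560),cv2.GC_BGD,np.uint8); cv2.circle(m,p,32,cv2.GC_PR_BGD,-1); cv2.circle(m,p,20,cv2.GC_PR_FGD,-1); cv2.circle(m,p,10,cv2.GC_FGD,-1)
    m[(hsv[...,1]>110)&(m!=cv2.GC_FGD)]=cv2.GC_BGD
    cv2.grabCut(c['img'],m,None,np.zeros((1,65)),np.zeros((1,65)),5,cv2.GC_INIT_WITH_MASK)
    g=((m==1)|(m==3)).astype(np.uint8); n,l,st,_=cv2.connectedComponentsWithStats(g); g=(l==l[y,x]).astype(np.uint8)
    obs.append((c,g.astype(float))); r,f=fit('mould',obs[-1:],[.594,-.206],0,True); print(r,f,st[l[y,x]])
r,f=fit('mould',obs,[.594,-.206],0,True); print('both',r,f)
for (c,g),p in zip(obs,((361,197),(278,197))):
    x,y=p; k=8; im=cv2.resize(c['img'][y-32:y+32,x-32:x+32],None,fx=6,fy=6,interpolation=cv2.INTER_CUBIC)
    for mm,col in((g,(0,255,0)),(rend(c,MODEL['mould'],[*r,0],0)>.5,(255,0,255))):
        cs,_=cv2.findContours(cv2.resize(mm.astype(np.uint8)[y-32:y+32,x-32:x+32],None,fx=6,fy=6,interpolation=0),0,2); cv2.drawContours(im,cs,-1,col,1)
    vis.append(im)
cv2.imwrite('pics/mould.png',np.hstack(vis))
# cast by whiteness, side view now
hsv=cv2.cvtColor(S0,cv2.COLOR_BGR2HSV); w=((hsv[...,1]<70)&(hsv[...,2]>120)).astype(np.uint8); n,l,st,_=cv2.connectedComponentsWithStats(w); i=l[251,283]; print(st[i])
print('cast side',fit('cast',[(S,(l==i).astype(float))],[.45,.035,.2]))
```

```text
[ 0.5947 -0.2068] 0.025099681885320524 [ 339  175   44   44 1508]
[ 0.5934 -0.2076] 0.036112444966415636 [261 182  31  26 657]
both [ 0.5941 -0.207 ] 0.03454122645571528
[266 242  36  20 546]
cast side (array([0.454 , 0.0336, 0.2631]), np.float64(0.07707924252005183))
```

View pics/mould.png

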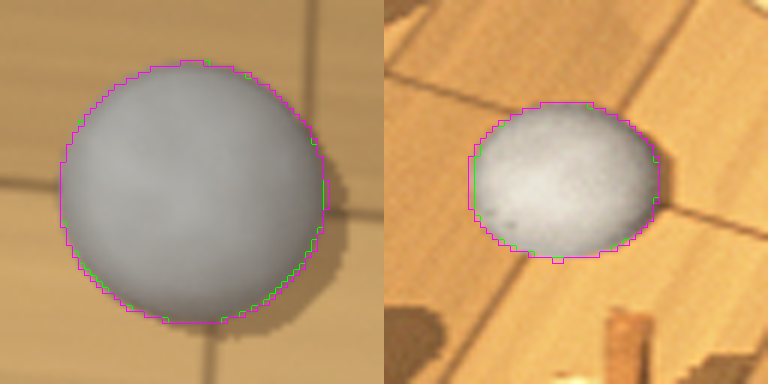

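The mould fit is clean in both views at (0.594, -0.207). Next I'll turn the wrist for the cast and clear the top view.

play_rows --increments '[{"gripper": 7,"dx": 0,"dy": 0,"dz": 0,"yaw": -7},{"gripper": 7,"dx": 0,"dy": 0,"dz": 0,"yaw": -7},{"gripper": 7,"dx": 0,"dy": 0,"dz": 0,"yaw": -7},{"gripper": 7,"dx": 0,"dy": 0,"dz": 0,"yaw": -7},{"gripper": 7,"dx": 0,"dy": 0,"dz": 0,"yaw": -7},{"gripper": 7,"dx": 0,"dy": 0,"dz": 0,"yaw": -7},{"gripper": 7,"dx": 0,"dy": 0,"dz": 0,"yaw": -7},{"gripper": 7,"dx": 0,"dy": 0,"dz": 0,"yaw": -7},{"gripper": 7,"dx": 0,"dy": 0,"dz": 0,"yaw": -7},{"gripper": 7,"dx": 0,"dy": 0,"dz": 0,"yaw": -7},{"gripper": 7,"dx": 0,"dy": 0,"dz": 0,"yaw": -7},{"gripper": 7,"dx": 0,"dy": 0,"dz": 0,"yaw": -7},{"gripper": 7,"dx": 0,"dy": 0,"dz": 0,"yaw": -7},{"gripper": 7,"dx": 0,"dy": 0,"dz": 0,"yaw": -7},{"gripper": 7,"dx": 0,"dy": -3.5,"dz": 0,"yaw": 0},{"gripper": 7,"dx": 0,"dy": -3.5,"dz": 0,"yaw": 0},{"gripper": 7,"dx": 0,"dy": -3.5,"dz": 0,"yaw": 0},{"gripper": 7,"dx": 0,"dy": -3.5,"dz": 0,"yaw": 0},{"gripper": 7,"dx": 0,"dy": 0,"dz": 0,"yaw": 0}]'

```text
time_s: 14.97
position: [0.5676, -0.2521, 0.2586]
eef_rot: [-0.0, -0.094, 0.996, -0.001]
force: [-0.9, 0.3, 0.5]
width: 0.825
gripper_force: 0.0
```

```bash
cat > cast.py <<'E'
from fit import *
np.set_printoptions(precision=4,suppress=True)
T,S=cam('top'),cam('side')
obs=[]
X=[.453,.035,.024]
for n,c in(('top',T),('side',S)):
    u,v=np.round(proj(c,X)[0]).astype(int)
    m=np.full((420,560),cv2.GC_BGD,np.uint8); cv2.circle(m,(int(u),int(v)),34,cv2.GC_PR_BGD,-1)
    hsv=cv2.cvtColor(c['img'],cv2.COLOR_BGR2HSV); m[(hsv[...,1]<70)&(hsv[...,2]>110)&(m==2)]=3; cv2.circle(m,(int(u),int(v)),4,cv2.GC_FGD,-1)
    cv2.grabCut(c['img'],m,None,np.zeros((1,65)),np.zeros((1,65)),5,cv2.GC_INIT_WITH_MASK)
    g=((m==1)|(m==3)).astype(np.uint8); k,l,st,_=cv2.connectedComponentsWithStats(g); g=(l==l[v,u]).astype(float)
    obs.append((c,g)); print(n,st[l[v,u]],fit('cast',obs[-1:],[.453,.035,.2]))
r,f=fit('cast',obs,[.453,.035,.2]); print(r,f)
vis=[]
for c,g in obs:
    u,v=np.round(proj(c,X)[0]).astype(int); sl=(slice(v-32,v+32),slice(u-32,u+32)); im=cv2.resize(c['img'][sl],None,fx=6,fy=6,interpolation=cv2.INTER_CUBIC)
    for mm,col in((g,(0,255,0)),(rend(c,MODEL['cast'],r,0)>.5,(255,0,255))):
        cs,_=cv2.findContours(cv2.resize(mm.astype(np.uint8)[sl],None,fx=6,fy=6,interpolation=0),0,2); cv2.drawContours(im,cs,-1,col,1)
    vis.append(im)
cv2.imwrite('pics/cast.png',np.hstack(vis))
go(r[0],r[1],.08,r[2]+np.pi)
E
python3 cast.py
```

```text
top [257 217  24  42 798] (array([0.4559, 0.0363, 0.2465]), np.float64(0.06526185825378683))
side [267 242  35  20 543] (array([0.453 , 0.0339, 0.2551]), np.float64(0.07557551184532374))
[0.454  0.0355 0.2356] 0.08242005705800315
t 15.07 p [ 0.567  -0.2474  0.2591] yaw -2.949 tilt 0.05 w 0.823 F [ 0.1  0.9 -0.2] grip 0.0
shift [ 5.68 29.91 17.94] turn -2.49
```

View pics/cast.png

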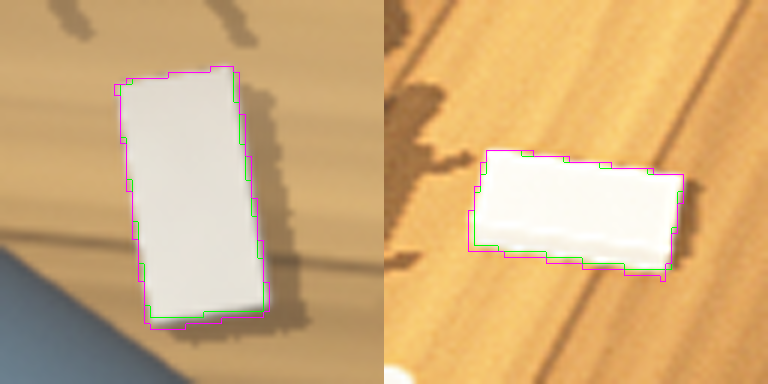

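play_rows --increments '[{"gripper": 7,"dx": 0.3,"dy": 1.5,"dz": 0.9,"yaw": 0},{"gripper": 7,"dx": 0.55,"dy": 2.9,"dz": 1.74,"yaw": 0},{"gripper": 7,"dx": 0.6,"dy": 3.2,"dz": 1.9,"yaw": 0},{"gripper": 7,"dx": 0.6,"dy": 3.2,"dz": 1.9,"yaw": 0},{"gripper": 7,"dx": 0.6,"dy": 3.2,"dz": 1.9,"yaw": 0},{"gripper": 7,"dx": 0.6,"dy": 3.2,"dz": 1.9,"yaw": 0},{"gripper": 7,"dx": 0.6,"dy": 3.2,"dz": 1.9,"yaw": 0},{"gripper": 7,"dx": 0.6,"dy": 3.2,"dz": 1.9,"yaw": 0},{"gripper": 7,"dx": 0.6,"dy": 3.1,"dz": 1.9,"yaw": 0},{"gripper": 7,"dx": 0.55,"dy": 2.2,"dz": 1.3,"yaw": 0},{"gripper": 7,"dx": 0,"dy": 1.0,"dz": 0.7,"yaw": -2.6},{"gripper": 7,"dx": 0,"dy": 0,"dz": 0,"yaw": 0},{"gripper": 7,"dx": 0,"dy": 0,"dz": 0,"yaw": 0}]'

```text
time_s: 16.15
position: [0.4548, 0.0363, 0.0809]
eef_rot: [0.0, -0.12, 0.993, -0.0]
force: [0.1, 0.4, 0.7]
width: 0.819
gripper_force: 0.0
```

```bash
python3 -c "
from h import *
go(.455,.0355,.002,.24+np.pi)"
```

```text
t 16.15 p [0.4548 0.0363 0.0809] yaw -2.9 tilt 0.06 w 0.819 F [0.1 0.4 0.7] grip 0.0
shift [-0.   -0.07  7.89] turn 0.07
```

play_rows --increments '[{"gripper": 7,"dx": 0,"dy": -0.07,"dz": 1.5,"yaw": 0},{"gripper": 7,"dx": 0,"dy": 0,"dz": 2,"yaw": 0},{"gripper": 7,"dx": 0,"dy": 0,"dz": 1.6,"yaw": 0},{"gripper": 7,"dx": 0,"dy": 0,"dz": 1.2,"yaw": 0},{"gripper": 7,"dx": 0,"dy": 0,"dz": 0.8,"yaw": 0},{"gripper": 7,"dx": 0,"dy": 0,"dz": 0.4,"yaw": 0},{"gripper": 7,"dx": 0,"dy": 0,"dz": 0.3,"yaw": 0},{"gripper": 7,"dx": 0,"dy": 0,"dz": 0,"yaw": 0},{"gripper": 7,"dx": 0,"dy": 0,"dz": 0,"yaw": 0},{"gripper": 6.4,"dx": 0,"dy": 0,"dz": 0,"yaw": 0},{"gripper": 6.0,"dx": 0,"dy": 0,"dz": 0,"yaw": 0},{"gripper": 5.7,"dx": 0,"dy": 0,"dz": 0,"yaw": 0},{"gripper": 5.5,"dx": 0,"dy": 0,"dz": 0,"yaw": 0},{"gripper": 5.3,"dx": 0,"dy": 0,"dz": 0,"yaw": 0},{"gripper": 5.0,"dx": 0,"dy": 0,"dz": 0,"yaw": 0},{"gripper": 5.0,"dx": 0,"dy": 0,"dz": 0,"yaw": 0},{"gripper": 5.0,"dx": 0,"dy": 0,"dz": 0,"yaw": 0}]' --squeeze 35

```text
time_s: 17.57
position: [0.4549, 0.0353, 0.0029]
eef_rot: [0.0, -0.119, 0.993, 0.0]
force: [-1.4, 0.9, 6.1]
width: 0.627
gripper_force: 36.2
```

```bash
python3 -c "
from h import *
go(.455,.0355,.002,.24+np.pi)"
```

```text
t 17.57 p [0.4549 0.0353 0.0029] yaw -2.902 tilt 0.04 w 0.627 F [-1.4  0.9  6.1] grip 36.2
shift [-0.01  0.02  0.09] turn -0.05
```

play_rows --increments '[{"gripper": 5.0,"dx": 0,"dy": 0,"dz": -0.3,"yaw": 0},{"gripper": 5.0,"dx": 0,"dy": 0,"dz": -0.6,"yaw": 0},{"gripper": 5.0,"dx": 0,"dy": 0,"dz": -1.2,"yaw": 0},{"gripper": 5.0,"dx": 0,"dy": 0,"dz": -1.8,"yaw": 0},{"gripper": 5.0,"dx": 0,"dy": 0,"dz": -2,"yaw": 0},{"gripper": 5.0,"dx": 0,"dy": 0,"dz": -2,"yaw": 0},{"gripper": 5.0,"dx": 0,"dy": 0,"dz": -1.8,"yaw": 0},{"gripper": 5.0,"dx": 0,"dy": 0,"dz": -1.2,"yaw": 0},{"gripper": 5.0,"dx": 0,"dy": 0,"dz": -0.6,"yaw": 0},{"gripper": 5.0,"dx": 0,"dy": 0,"dz": 0,"yaw": 0},{"gripper": 5.0,"dx": 0,"dy": 0,"dz": 0,"yaw": 0}]'

```text
time_s: 18.48
position: [0.4544, 0.0351, 0.1171]
eef_rot: [-0.0, -0.119, 0.993, -0.0]
force: [-0.2, 0.1, -3.1]
width: 0.623
gripper_force: 38.1
```

Run:
```python
from fit import *
np.set_printoptions(precision=4,suppress=True)
o,p,R=pose(); yaw=np.arctan2(R[1,0],R[0,0])
S=cam('side'); r=ctrl.outline_of('side','cast'); print([(x['confidence'],x['rect']) for x in r[:2]])
im=cv2.resize(S['img'][170:280,230:340],None,fx=5,fy=5)
for P in MODEL['cast']:
    X=np.c_[p[0]+np.cos(yaw)*P[:,0]-np.sin(yaw)*P[:,1],p[1]+np.sin(yaw)*P[:,0]+np.cos(yaw)*P[:,1],P[:,2]+p[2]-.0029]
    cv2.polylines(im,[cv2.convexHull(np.round((proj(S,X)+.5-[230,170])*5).astype(np.int32))],True,(255,0,255),1)
cv2.imwrite('pics/lc.png',im)
go(.594,-.207,p[2],yaw)
```

```text
[(0.98, [265.1, 220.5, 302.4, 238.9])]
t 18.58 p [0.4536 0.0351 0.1163] yaw -2.903 tilt 0.13 w 0.622 F [-0.4 -0.1 -2.2] grip 38.1
shift [ -7.91 -26.85  -0.11] turn 0.0
```

View pics/lc.png

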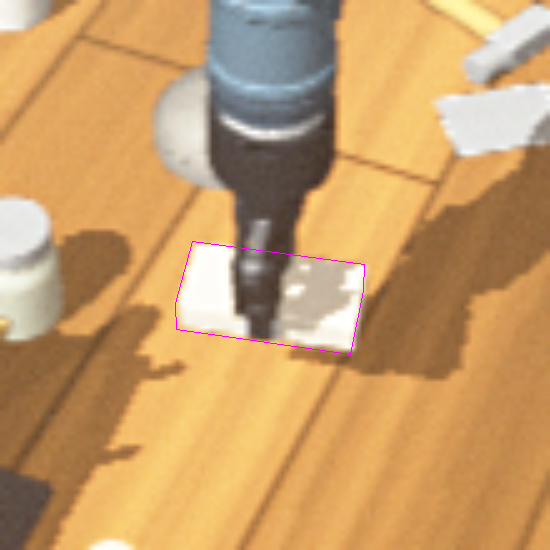

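The cast is held level at about (270,295) in the crop and sits centred in the model outline. Next I'll carry it over the dome.

play_rows --increments '[{"gripper": 5.0,"dx": -0.25,"dy": -0.85,"dz": 0,"yaw": 0},{"gripper": 5.0,"dx": -0.5,"dy": -1.7,"dz": 0,"yaw": 0},{"gripper": 5.0,"dx": -0.75,"dy": -2.5,"dz": 0,"yaw": 0},{"gripper": 5.0,"dx": -0.8,"dy": -2.7,"dz": 0,"yaw": 0},{"gripper": 5.0,"dx": -0.8,"dy": -2.7,"dz": 0,"yaw": 0},{"gripper": 5.0,"dx": -0.8,"dy": -2.7,"dz": 0,"yaw": 0},{"gripper": 5.0,"dx": -0.8,"dy": -2.7,"dz": 0,"yaw": 0},{"gripper": 5.0,"dx": -0.8,"dy": -2.7,"dz": 0,"yaw": 0},{"gripper": 5.0,"dx": -0.8,"dy": -2.7,"dz": 0,"yaw": 0},{"gripper": 5.0,"dx": -0.75,"dy": -2.5,"dz": 0,"yaw": 0},{"gripper": 5.0,"dx": -0.5,"dy": -1.7,"dz": 0,"yaw": 0},{"gripper": 5.0,"dx": -0.35,"dy": -1.4,"dz": 0,"yaw": 0},{"gripper": 5.0,"dx": 0,"dy": 0,"dz": 0,"yaw": 0},{"gripper": 5.0,"dx": 0,"dy": 0,"dz": 0,"yaw": 0},{"gripper": 5.0,"dx": 0,"dy": 0,"dz": 0,"yaw": 0}]'

```text
time_s: 19.83
position: [0.594, -0.2066, 0.1164]
eef_rot: [-0.001, -0.119, 0.993, 0.001]
force: [0.6, 0.2, -2.8]
width: 0.621
gripper_force: 38.1
```

```bash
python3 -c "
from h import *
go(.594,-.207,.0559,.24+np.pi)"
```

```text
t 19.83 p [ 0.594  -0.2066  0.1164] yaw -2.903 tilt 0.13 w 0.621 F [ 0.6  0.2 -2.8] grip 38.1
shift [-0.   -0.05  6.05] turn -0.06
```

play_rows --increments '[{"gripper": 5.0,"dx": 0,"dy": -0.04,"dz": 0.6,"yaw": 0},{"gripper": 5.0,"dx": 0,"dy": 0,"dz": 1.2,"yaw": 0},{"gripper": 5.0,"dx": 0,"dy": 0,"dz": 1.3,"yaw": 0},{"gripper": 5.0,"dx": 0,"dy": 0,"dz": 1.0,"yaw": 0},{"gripper": 5.0,"dx": 0,"dy": 0,"dz": 0.7,"yaw": 0},{"gripper": 5.0,"dx": 0,"dy": 0,"dz": 0.4,"yaw": 0},{"gripper": 5.0,"dx": 0,"dy": 0,"dz": 0.3,"yaw": 0},{"gripper": 5.0,"dx": 0,"dy": 0,"dz": 0.2,"yaw": 0},{"gripper": 5.0,"dx": 0,"dy": 0,"dz": 0.1,"yaw": 0},{"gripper": 5.0,"dx": 0,"dy": 0,"dz": 0,"yaw": 0},{"gripper": 5.0,"dx": 0,"dy": 0,"dz": 0,"yaw": 0}]'

```text
time_s: 20.75
position: [0.5954, -0.2077, 0.0599]
eef_rot: [0.0, -0.119, 0.993, -0.0]
force: [-0.4, 0.1, -2.8]
width: 0.621
gripper_force: 38.1
```

play_rows --increments '[{"gripper": 5.0,"dx": 0,"dy": 0,"dz": 0.1,"yaw": 0},{"gripper": 5.0,"dx": 0,"dy": 0,"dz": 0,"yaw": 0},{"gripper": 5.0,"dx": 0,"dy": 0,"dz": 0,"yaw": 0}]'

```text
time_s: 21.0
position: [0.5951, -0.2075, 0.0585]
eef_rot: [0.0, -0.119, 0.993, -0.0]
force: [-0.4, 0.1, -2.2]
width: 0.623
gripper_force: 38.1
```

play_rows --increments '[{"gripper": 5.0,"dx": 0.05,"dy": 0,"dz": 0.1,"yaw": 0},{"gripper": 5.0,"dx": 0,"dy": 0,"dz": 0,"yaw": 0},{"gripper": 5.0,"dx": 0,"dy": 0,"dz": 0,"yaw": 0},{"gripper": 5.0,"dx": 0,"dy": 0,"dz": 0,"yaw": 0}]'

```text
time_s: 21.33
position: [0.5945, -0.2076, 0.0574]
eef_rot: [-0.0, -0.119, 0.993, -0.0]
force: [-0.3, -0.6, -3.9]
width: 0.623
gripper_force: 38.1
```

play_rows --increments '[{"gripper": 5.0,"dx": 0,"dy": 0,"dz": 0.08,"yaw": 0},{"gripper": 5.0,"dx": 0,"dy": 0,"dz": 0,"yaw": 0},{"gripper": 5.0,"dx": 0,"dy": 0,"dz": 0,"yaw": 0}]'

```text
time_s: 21.58
position: [0.5945, -0.2076, 0.0566]
eef_rot: [-0.0, -0.119, 0.993, -0.0]
force: [-0.1, -0.1, -2.5]
width: 0.623
gripper_force: 38.1
```

play_rows --increments '[{"gripper": 5.0,"dx": 0,"dy": 0,"dz": 0.06,"yaw": 0},{"gripper": 5.0,"dx": 0,"dy": 0,"dz": 0,"yaw": 0},{"gripper": 5.0,"dx": 0,"dy": 0,"dz": 0,"yaw": 0}]'

```text
time_s: 21.83
position: [0.5946, -0.2077, 0.0561]
eef_rot: [0.0, -0.119, 0.993, -0.0]
force: [-1.3, 0.5, -1.5]
width: 0.622
gripper_force: 38.2
```

play_rows --increments '[{"gripper": 5.0,"dx": 0,"dy": 0,"dz": 0.05,"yaw": 0},{"gripper": 5.0,"dx": 0,"dy": 0,"dz": 0,"yaw": 0},{"gripper": 5.0,"dx": 0,"dy": 0,"dz": 0,"yaw": 0}]'

```text
time_s: 22.08
position: [0.5947, -0.2076, 0.0561]
eef_rot: [0.0, -0.119, 0.993, -0.0]
force: [-1.2, 0.6, 4.2]
width: 0.623
gripper_force: 38.8
```

play_rows --increments '[{"gripper": 5.0,"dx": 0,"dy": 0,"dz": -0.03,"yaw": 0},{"gripper": 5.0,"dx": 0,"dy": 0,"dz": 0,"yaw": 0},{"gripper": 5.45,"dx": 0,"dy": 0,"dz": 0,"yaw": 0},{"gripper": 5.6,"dx": 0,"dy": 0,"dz": 0,"yaw": 0},{"gripper": 5.8,"dx": 0,"dy": 0,"dz": 0,"yaw": 0},{"gripper": 6.1,"dx": 0,"dy": 0,"dz": 0,"yaw": 0},{"gripper": 6.6,"dx": 0,"dy": 0,"dz": 0,"yaw": 0},{"gripper": 7.2,"dx": 0,"dy": 0,"dz": 0,"yaw": 0},{"gripper": 7.5,"dx": 0,"dy": 0,"dz": 0,"yaw": 0},{"gripper": 7.5,"dx": 0,"dy": 0,"dz": 0,"yaw": 0},{"gripper": 7.5,"dx": 0,"dy": 0,"dz": 0,"yaw": 0}]' --squeeze 20

```text
time_s: 23.0
position: [0.5946, -0.2076, 0.0558]
eef_rot: [0.0, -0.119, 0.993, -0.0]
force: [-0.7, 0.4, 0.7]
width: 0.876
gripper_force: 0.0
```

```bash
python3 -c "
from h import *
S=cam('side');cv2.imwrite('pics/pl.png',cv2.resize(S['img'][140:250,220:330],None,fx=5,fy=5))
go(.594,-.207,.0559,.24+np.pi)"
```

```text
t 23.05 p [ 0.5946 -0.2076  0.0558] yaw -2.903 tilt 0.01 w 0.878 F [-0.1 -0.5 -0.4] grip 0.0
shift [ 0.04  0.07 -0.01] turn -0.06
```

View pics/pl.png

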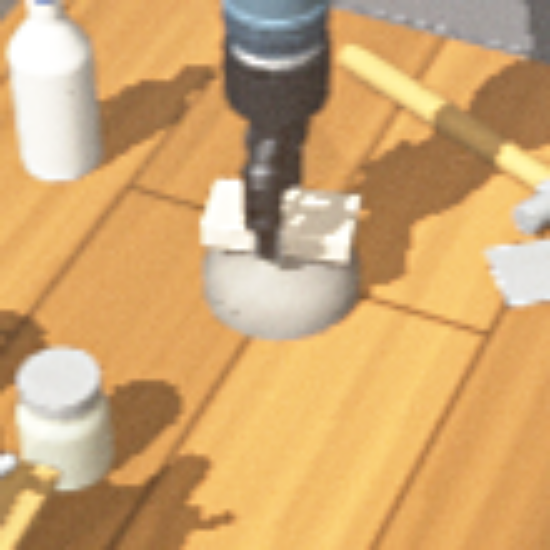

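The cast rests level on the dome at about (280,220) in the crop, with the fingers clear. I'll retreat upward, then towards the base, and check.

play_rows --increments '[{"gripper": 7.5,"dx": 0,"dy": 0,"dz": -0.4,"yaw": 0},{"gripper": 7.5,"dx": 0,"dy": 0,"dz": -0.8,"yaw": 0},{"gripper": 7.5,"dx": 0,"dy": 0,"dz": -1.2,"yaw": 0},{"gripper": 7.5,"dx": 0,"dy": 0,"dz": -2,"yaw": 0},{"gripper": 7.5,"dx": 0,"dy": 0,"dz": -3,"yaw": 0},{"gripper": 7.5,"dx": 0,"dy": 0,"dz": -3,"yaw": 0},{"gripper": 7.5,"dx": 0,"dy": 0,"dz": -3,"yaw": 0},{"gripper": 7.5,"dx": 0,"dy": 0,"dz": -3,"yaw": 0},{"gripper": 7.5,"dx": 3.5,"dy": 0,"dz": 0,"yaw": 0},{"gripper": 7.5,"dx": 3.5,"dy": 0,"dz": 0,"yaw": 0},{"gripper": 7.5,"dx": 3.5,"dy": 0,"dz": 0,"yaw": 0},{"gripper": 7.5,"dx": 3.5,"dy": 0,"dz": 0,"yaw": 0},{"gripper": 7.5,"dx": 0,"dy": 0,"dz": 0,"yaw": 0},{"gripper": 7.5,"dx": 0,"dy": 0,"dz": 0,"yaw": 0}]'

```text
time_s: 24.22
position: [0.4571, -0.2409, 0.2208]
eef_rot: [0.0, -0.118, 0.993, -0.0]
force: [0.7, -0.3, 1.1]
width: 0.877
gripper_force: 0.0
```

Run:
```python
from fit import *
np.set_printoptions(precision=4,suppress=True)
S=cam('side'); r=ctrl.outline_of('side','cast')[0]; print(r['confidence'],r['rect'],fit('cast',[(S,r['region'].astype(float))],[.594,-.207,.24],.053))
T=cam('top'); 
for r in ctrl.outline_of('top','cast')[:1]: print(r['confidence'],r['rect'],fit('cast',[(T,r['region'].astype(float))],[.594,-.207,.24],.053))
a=cv2.resize(S['img'][150:300,150:350],None,fx=2,fy=2);b=cv2.resize(T['img'][100:250,210:410],None,fx=2,fy=2)
cv2.imwrite('pics/end.png',np.hstack([a,b]))
```

```text
0.89 [257.7, 176.8, 294.6, 191.5] (array([ 0.5903, -0.2096,  0.3546]), np.float64(0.14859637292827488))
0.56 [351.8, 172.7, 378.8, 215.0] (array([ 0.5928, -0.2082,  0.2581]), np.float64(0.07183539307876963))
```

View pics/end.png

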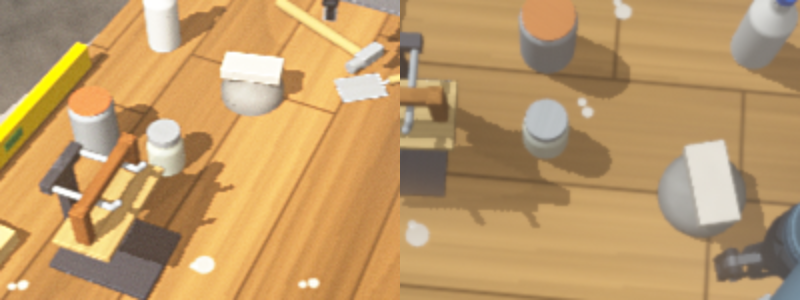

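The cast sits level and centred on the dome, the float hangs on both prongs, and the other items I can see are undisturbed.

```bash
python3 -c "
from rig import ctrl
print(ctrl.hand_in())"
```

```text
the job is handed in; nothing more can be done
None
```

The float hangs level by its handle across both prongs, the cast sits level on the middle of the dome the same way up, the jar, bowl, spatula, hammer and mug were not touched, and the job is handed in at about 24 s.

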